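# Lay the missing border strip on a tile panel

### The arm

A 6-joint arm with a two-finger parallel gripper is mounted at the origin on the work surface. World frame = base frame: x ahead of the robot, y to its left, z up, the work surface at z = 0. Lengths are in m, angles in rad, forces in N, time in s.
With the tool pointing down it reaches from about 0.275 to 0.75 m from the base axis. Payload 10.2 kg.
Tool frame: the origin (TCP) lies on the centre line of the jaws, within the pads' length; the fingertips stand 17 mm ahead of it and the grasp point (between the pads) lies 2 mm behind it; z points along the fingers, y is the line along which they close (so a half turn about z gives the same grasp; the last joint's range is limited). The gripper opens to 88 mm and grips with 3 to 60 N. Pads are 18 mm wide; open, the fingers measure 123 mm over their backs; the gripper's body (75 mm by 187 mm) begins 45 mm behind the grasp point.
Start: joints at [-1.349, 0.313, 1.498, -0, 1.331, -0.223], TCP at [0.226, -0.474, 0.256] pointing down, gripper open.
Joint ranges: [-2.94, 2.94], [-0.97, 2.17], [0.19, 2.56], [-1.23, 4.37], [0.02, 3.11], [-2.88, 2.88]. Speed limits (rad/s): [2.39, 2.39, 3.01, 3.14, 3.14, 3.14].

### API

Orientations are given as a unit quaternion [x, y, z, w].
In Python, from station import r, eyes, close_job gives the robot as it stands. The module is installed in compiled form; this text tells all that it offers.
- The arm moves only by the shell command python3 -m inch 'ROWS' [OPENING] [FORCE]. ROWS is text: rows parted by semicolons, each of 6 numbers parted by spaces: the shift along the tool's x, y, z each as a share of 0.5 m, from -1 to 1, then the turn, a rotation vector about the tool's x, y, z each as a share of 45 degrees, from -1 to 1. In form: tx ty tz ax ay az; .... A call has 1 to 12 rows; each row is the pose to reach, as a shift and turn from the pose commanded when the call began, along the tool's axes at that moment; what a row does not reach only later rows make up. A row lasts 1/12 s, in which the tool goes at most 41.7 mm and 7.16 degrees, less where a joint would pass 70% of its speed; a pose out of reach is approached as far as the arm can. A call with a number of a shift or a turn outside -1 to 1 is refused whole. A call with a gripper value outside its range is refused whole. OPENING is the opening, from -1 (shut) to 1 (fully open), set as the call begins (- or left out, the last holds). The fingers move at their own pace and stop on an object; FORCE is the grip in N (left out, the last holds). Time passes only in rows, so rows that repeat a pose let the fingers close. It gives the time, the measured TCP pose, the force, the opening and the grip force at its end, in the units of the state.
- r.state(): the state, without advancing time (a new reading comes with each control period).
- eyes.get_image(name): name is "side" or "top" or "wrist"; returns the picture (420x560x3 uint8, red, green, blue); there is no depth.
- eyes.camera_model(name): a dict with "vertical_fov" (degrees; the focal length in pixels is half the picture's height over the tangent of half this angle, whatever the lens; pixels are square), "cx", "cy" (the principal point, pixels), "D" ([k1, k2, p1, p2, k3] as OpenCV has them; the pictures are not rectified), "xyz" and "rotation" of the camera in the world; the wrist camera has in their place "tool_from_camera" (4x4, takes a point from camera to tool coordinates, whose origin is the TCP and whose axes are the flange's). Camera axes: x right, y up, looking along -z (the intrinsics and any distortion apply to the point x, -y, -z); pixel columns grow to the right and rows downward; lengths in m; the calibration is good to about 2 mm. A picture is of the moment at which its call begins: read the wrist's pose just before it. camera_model takes no time and is no camera call.
- close_job(): hands the job in; it is judged then, once.
The state is a dict: "time_s": time; "qpos": joint angles; "qd": joint speeds; "joint_efforts": joint torques, N m; "tcp_pos": TCP position; "tcp_rot": TCP orientation; "ft_force": force on the tool from outside, world axes, zero at the start; "wrist_torque": the same for the moment, N m; "width": finger opening in m; "finger_force": force on a finger pad.
Only numpy, scipy, OpenCV 4.12 (cv2) and the standard library are available. Lean on these libraries where they do the work, as an engineer would, in place of code of your own. Each camera call takes 0.05 s, during which the arm holds its last target. There are 200 camera calls.

### The job

Finish the border of the tile panel: take the full-length round-edged border strip out of the rack, where it stands on edge, and lay it flat on the board in the empty place beside the strip that is already glued down, the same way round as that one (glazed face up, rounded edge outward). Slide it snug against both the edge of the tile and the end of the glued strip. Do not let the strip drop, do not shove the panel out of its place, and leave everything else where it is.

Things in the scene. Friction and masses are not known exactly. Their poses are not given: they have to be found in the camera images.
- panel: Loose tile panel, about 1.6 kg; slides if pushed with 6 to 14 N. Plywood board 230 x 320 x 12 mm (x by y); glued on it two patterned tiles (140 x 140 x 10 mm) covering x -35 to 105, y -140 to 140 mm. Before them, towards the robot, a bare ledge x -115 to -35 mm, 12 mm above the table. Origin: centre of the board's underside, z up.
- panel_corner (a point): On the ledge's surface: inner corner where the tiles' front edge meets the end of the strip already glued down (that one fills x -65 to -35, y -140 to 0 mm of the panel frame, face up, rounded edge to -x). Panel frame (-35, 0, 12) mm, axes as the panel's. The empty place runs 140 mm from here along the panel's +y. strip_corner belongs here.
- panel_end (a point): On the ledge's surface, at the foot of the outer front corner of the tile beside the empty place: panel frame (-35, 140, 12) mm. strip_end belongs here; laid rightly the strip's x axis runs along the panel's +y, its y axis along the panel's -x, its z axis up.
- strip: Border strip to lay, 140 (x) x 30 (y) x 10 mm (z), 85 g. Flat bare back at z = 0, white glazed blue-patterned face at z = 10 mm. Long edge y = -15 mm square and bare, y = +15 mm rounded (radius 7, face side). Origin: centre of the back. Starts on its square edge in any of the rack's slots, y axis up, 15 to 45 mm above the table. On edge it stands by itself; a light push near the top tips it.
- strip_corner (a point): On the strip, back face, the corner of the square edge at the -x end: strip frame (-70, -15, 0) mm; axes as the strip's.
- strip_end (a point): On the strip, back face, the corner of the square edge at the +x end: strip frame (70, -15, 0) mm.
- rack: Fixed wooden rack, 90 x 130 mm (x by y), 27 mm high; origin: centre of its underside. Two rails 12 mm thick across y at x = -35 and +35 mm, with three slots 14 mm wide and 12 mm deep at y = -45, 0 and +45 mm; slot floors 15 mm above the table. Strips stand in the slots along the rack's x, and can be pinched from above between the rails.
- offcut: Bystander: a shorter piece (95 mm) of the same border strip, on edge in another slot of the rack. Same frame as the strip.
- plain_strip: Bystander: a plain unglazed strip with square edges, 140 x 22 x 10 mm, on edge in another slot of the rack. Origin: centre of a broad side.
- palette_knife: Bystander: a palette knife 160 mm long, under 30 mm high, lying on the tiles of the panel, at least 50 mm behind their front edge. Origin near its middle.
- bottle: Bystander: an upright squeeze bottle, 44 mm across, 140 mm high, to the right of the panel. Origin: centre of its base.
- brush: Bystander: a brush 170 mm long, under 30 mm high, lying on the table to the right of the panel. Origin near its middle.
- sample_tile: Bystander: a colour sample tile 75 x 100 x 8 mm, behind the rack. Origin: centre of its underside.
- bisque_tile: Bystander: a grey unglazed tile 130 x 130 x 10 mm, right of the panel. Origin: centre of its underside.

How it is judged:
By the outcome, as a careful person would: the job done as asked, in the order asked, and still so for the second after the job is handed in, with the robot touching nothing.
It also fails if it takes over 53 s, if anything falls off the work surface, if the arm or the gripper's body presses on something with over 40 N, if the wrist force passes 120 N, or if a joint passes its speed limit or range.

## Working session

There is one attempt and no reset: what is moved stays moved. The work goes in short steps, Python scripts to look and compute and a shell command to move; the robot and the scene stay as the last step left them, time stands still between calls to the robot, and variables do not carry over. Pictures are saved under pics/ and viewed, at most 10 in all, crops included, and the job is handed in when it is done.

```bash
mkdir -p pics; cat > h.py <<'E'
import numpy as np, cv2
from station import r, eyes, close_job
from scipy.spatial.transform import Rotation as R
def model(n):
    m=eyes.camera_model(n); f=210/np.tan(np.radians(m["vertical_fov"])/2)
    K=np.array([[f,0,m["cx"]],[0,f,m["cy"]],[0,0,1.]]); return m,K,np.array(m["D"],float)
def pose(n):
    m,K,D=model(n)
    if n=="wrist":
        s=r.state(); T=np.eye(4); T[:3,:3]=R.from_quat(s["tcp_rot"]).as_matrix(); T[:3,3]=s["tcp_pos"]
        T=T@np.array(m["tool_from_camera"]); return T[:3,:3],T[:3,3],K,D
    q=np.array(m["rotation"],float)
    Rm=q if q.shape==(3,3) else R.from_quat(q).as_matrix()
    return Rm,np.array(m["xyz"]),K,D
def ray(P,uv):
    Rm,c,K,D=P; p=cv2.undistortPoints(np.array(uv,float).reshape(-1,1,2),K,D).reshape(-1,2)
    d=np.c_[p[:,0],-p[:,1],-np.ones(len(p))]@Rm.T; return c,d
def onz(P,uv,z):
    c,d=ray(P,uv); return c+d*((z-c[2])/d[:,2])[:,None]
def proj(P,X):
    Rm,c,K,D=P; q=(np.array(X,float).reshape(-1,3)-c)@Rm; q=q*[1,-1,-1]
    return cv2.projectPoints(q,np.zeros(3),np.zeros(3),K,D)[0].reshape(-1,2)
def snap(n,f):
    P=pose(n); im=np.array(eyes.get_image(n)); cv2.imwrite(f"pics/{f}.png",im[:,:,::-1]); np.savez(f"pics/{f}.npz",im=im,R=P[0],c=P[1],K=P[2],D=P[3]); return P,im
def load(f):
    z=np.load(f"pics/{f}.npz"); return (z["R"],z["c"],z["K"],z["D"]),z["im"]
E
python3 - <<'E'
from h import *
for n in("top","side","wrist"):
    P,im=snap(n,n+"0"); print(n,np.round(P[1],3),np.round(P[0][:,2],2),P[2][0,0],P[3])
a=cv2.imread("pics/top0.png"); b=cv2.imread("pics/side0.png")
print(eyes.camera_model("wrist")["tool_from_camera"]); print(r.state())
E
```

```text
top [ 0.441 -0.039  1.41 ] [-0.11  0.02  0.99] 536.3117145133783 [-0.21558759  0.          0.          0.          0.        ]
side [0.657 0.962 0.882] [0.06 0.77 0.63] 407.5936956515438 [-0.04936485  0.          0.          0.          0.        ]
wrist [ 0.293 -0.442  0.384] [0.26 0.12 0.96] 298.0375573770348 [-0.01739967  0.          0.          0.          0.        ]
[[ 2.76482572e-04  9.57486721e-01  2.88477212e-01  7.48616028e-02]
 [ 9.99999135e-01 -6.35575495e-04  1.15112304e-03 -1.05652336e-04]
 [ 1.28553407e-03  2.88476644e-01 -9.57486069e-01 -1.28781863e-01]
 [ 0.00000000e+00  0.00000000e+00  0.00000000e+00  1.00000000e+00]]
{'time_s': 0.15, 'qpos': array([-1.34938723e+00,  3.13298572e-01,  1.49820574e+00,  1.20483389e-05,
        1.33098367e+00, -2.23397141e-01]), 'qd': array([ 0.00017437, -0.00200237, -0.00151772,  0.00018843,  0.00136851,
       -0.00097697]), 'joint_efforts': array([ 1.39110463e-03, -4.02302420e+01, -2.52317297e+01,  6.95116469e-02,
        3.43792874e-02, -6.58450062e-05]), 'tcp_pos': array([ 0.22585815, -0.4737699 ,  0.25532564]), 'tcp_rot': array([ 9.75370419e-01,  2.20572767e-01,  6.29611585e-06, -4.47656875e-04]), 'ft_force': array([ 0.56146539, -0.72292828, -0.74707269]), 'wrist_torque': array([-0.01815204,  0.01023518,  0.00662533]), 'finger_force': 0.0, 'width': 0.08776664762961198}
```

View pics/top0.png

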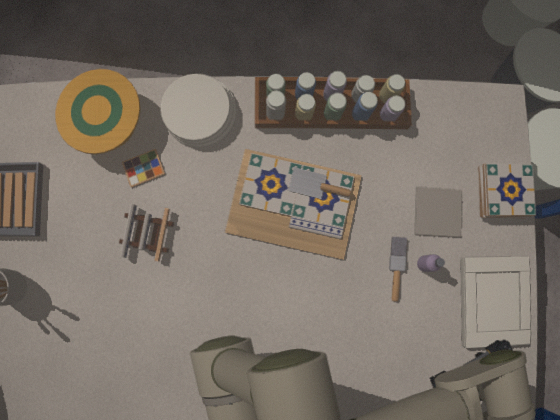

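View pics/side0.png

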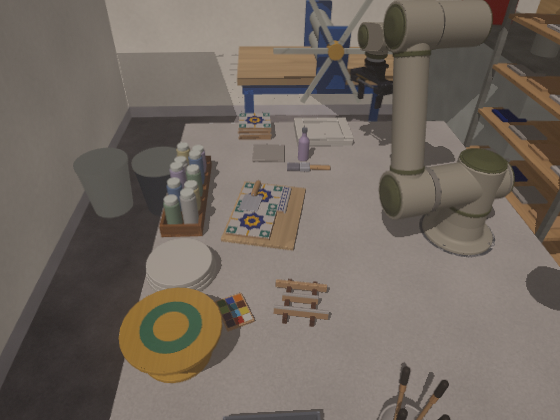

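Top: panel is at about (295,205), with the glued strip on its right front (320,227) and the empty place on the left front. The rack is at about (147,232) with three strips in it. I'll enlarge the rack and panel.

```bash
python3 - <<'E'
import cv2,numpy as np
a=cv2.imread("pics/top0.png"); b=cv2.imread("pics/side0.png")
z=lambda c,w,h:cv2.resize(c,(w,h),interpolation=cv2.INTER_CUBIC)
A=z(a[195:265,110:190],400,350); B=z(b[270:330,260:340],400,300)
C=z(a[145:265,220:370],400,250+70)
C=z(a[145:265,220:370],400,300); D=z(a[195:265,110:190],400,300); D=cv2.convertScaleAbs(D,alpha=1.6)
B=cv2.convertScaleAbs(B,alpha=1.5);
cv2.imwrite("pics/c1.png",np.vstack([np.hstack([D,B]),np.hstack([C,z(b[170:250,215:315],400,300)])]))
E
```

```text
(no output)
```

View pics/c1.png

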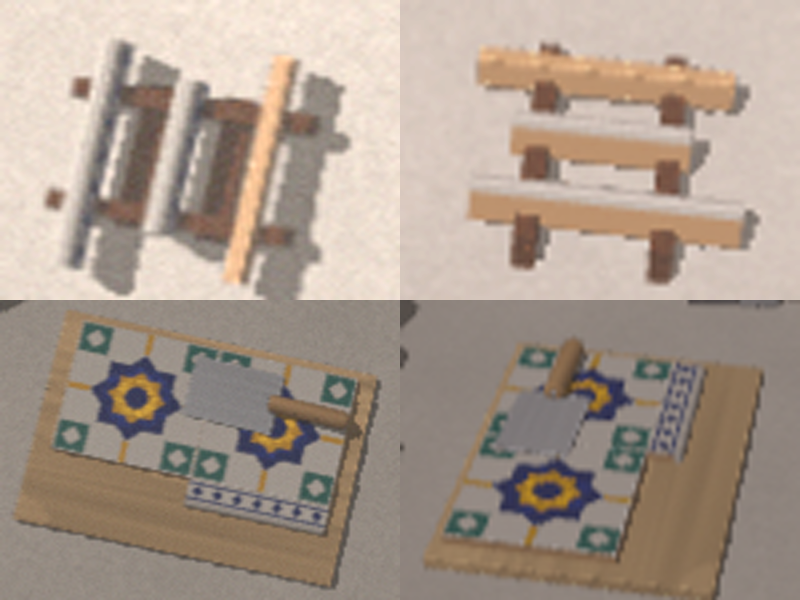

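The crop shows the long white-topped strip in the leftmost slot (about (129,231) in the top view). Its bare back faces +y and its glazed face -y. The offcut is in the middle and the plain strip on the right. Next I turn these into rough positions.

```bash
python3 - <<'E'
from h import *
P,_=load("top0"); S,_=load("side0")
st=onz(P,[(134.4,204.8),(124.6,256.1)],.045); print("strip",st,np.linalg.norm(st[0]-st[1]))
# side view: top edge ends of near strip
s2=onz(S,[(260+470/5,270+180/5),(260+745/5-80,270+210/5)],.045); 
s2=onz(S,[(260+(470-400)/5,270+185/5),(260+(745-400)/5,270+212/5)],.045);print("strip side",s2,np.linalg.norm(s2[0]-s2[1]))
b=onz(P,[(225.6,233),(344.9,259.8),(361.8,176.2),(246.2,149)],.012); print("board",b,np.linalg.norm(np.diff(b,axis=0),axis=1))
c=b.mean(0); d=(b[0]-b[1])+(b[3]-b[2]); yaw=np.arctan2(-d[0],d[1]); print(c,np.degrees(yaw))
c,s=np.cos(yaw),np.sin(yaw); Q=np.array([[c,-s],[s,c]]); o=b.mean(0)[:2]
print("corner",o+Q@[-.035,0],"end",o+Q@[-.035,.14]); print("corner seen",onz(P,[(289.8,217)],.022))
d=st[0]-st[1];print("strip yaw",np.degrees(np.arctan2(d[1],d[0])))
E
```

```text
strip [[0.61714072 0.30401033 0.045     ]
 [0.48414173 0.32700698 0.045     ]] 0.13497250389222032
strip side [[0.62026297 0.31514671 0.045     ]
 [0.48296445 0.3385865  0.045     ]] 0.13928498430388736
board [[ 0.54652609  0.06810386  0.012     ]
 [ 0.47540935 -0.24393827  0.012     ]
 [ 0.69765692 -0.29334354  0.012     ]
 [ 0.77083047  0.01511212  0.012     ]] [0.32004356 0.22767272 0.31701619]
[ 0.62260571 -0.11351646  0.012     ] -13.090884458805442
corner [ 0.58851529 -0.10558909] end [0.62022478 0.03077259]
corner seen [[ 0.58732034 -0.09959205  0.022     ]]
strip yaw -9.809929679062073
```

```bash
cat >> h.py <<'E'
def toolR(psi,tilt=0):
    c,s=np.cos(np.radians(psi)),np.sin(np.radians(psi))
    return np.array([[c,s,0],[s,-c,0],[0,0,-1]])@R.from_euler("x",-tilt,degrees=True).as_matrix()
def go(pos,psi,tilt=0):
    s=r.state(); T=R.from_quat(s["tcp_rot"]); p=np.array(s["tcp_pos"])
    print("shares",np.round(T.inv().apply(np.array(pos)-p)/.5,4),np.round((T.inv()*R.from_matrix(toolR(psi,tilt))).as_rotvec()/np.radians(45),4),"t",s["time_s"])
E
python3 - <<'E'
from h import *
go([.42,.0,.25],0); go([.551,.321,.22],-10)
E
```

```text
shares [ 0.7582 -0.6883  0.0114] [-0.0011 -0.      0.5663] t 0.15
shares [ 1.2709 -1.155   0.0719] [-1.200e-03  1.000e-04  7.886e-01] t 0.15
```

```bash
python3 -m inch '0.758 -0.688 0.011 0 0 0.566;0.758 -0.688 0.011 0 0 0.566;0.758 -0.688 0.011 0 0 0.566;0.758 -0.688 0.011 0 0 0.566;0.758 -0.688 0.011 0 0 0.566;0.758 -0.688 0.011 0 0 0.566;0.758 -0.688 0.011 0 0 0.566;0.758 -0.688 0.011 0 0 0.566;0.758 -0.688 0.011 0 0 0.566;0.758 -0.688 0.011 0 0 0.566;0.758 -0.688 0.011 0 0 0.566;0.758 -0.688 0.011 0 0 0.566' -0.4 15; python3 - <<'E'
from h import *
go([.551,.321,.20],-10)
E
```

```text
time_s: 1.15
tcp_pos: [0.4153, -0.0102, 0.2504]
tcp_rot: [1.0, 0.0, 0.0, 0.0]
ft_force: [1.0, -0.9, 0.6]
width: 0.0266
finger_force: 0.0
shares [ 0.2717 -0.6623  0.1008] [ 2.000e-04 -4.000e-04  2.226e-01] t 1.15
```

```bash
python3 -m inch '0.272 -0.662 0.1 0 0 0.223;0.272 -0.662 0.1 0 0 0.223;0.272 -0.662 0.1 0 0 0.223;0.272 -0.662 0.1 0 0 0.223;0.272 -0.662 0.1 0 0 0.223;0.272 -0.662 0.1 0 0 0.223;0.272 -0.662 0.1 0 0 0.223;0.272 -0.662 0.1 0 0 0.223;0.272 -0.662 0.1 0 0 0.223;0.272 -0.662 0.1 0 0 0.223;0.272 -0.662 0.1 0 0 0.223;0.272 -0.662 0.1 0 0 0.223'; python3 - <<'E'
from h import *
P,im=snap("wrist","w1"); print(r.state()["qd"])
E
```

```text
time_s: 2.15
tcp_pos: [0.5508, 0.3181, 0.2001]
tcp_rot: [0.996, -0.087, -0.0, 0.0]
ft_force: [0.5, -0.8, 0.8]
width: 0.0268
finger_force: 0.0
[-0.0078931  -0.0134097   0.00257891  0.0021934   0.00140722  0.00280008]
```

View pics/w1.png

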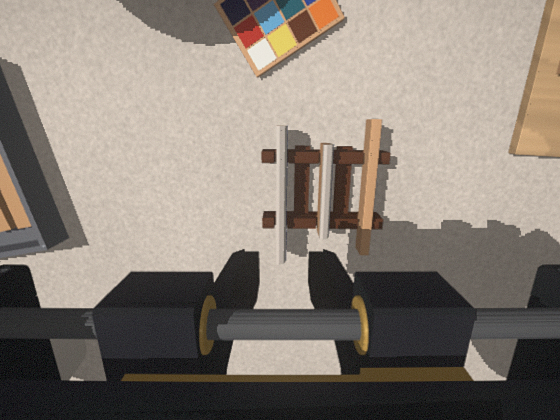

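The wrist view shows the full-length strip at u≈276–287, v 125–263, straight below the camera. Next I fit its edges on the z = 45 mm plane.

```bash
python3 - <<'E'
from h import *
P,im=load("w1"); hsv=cv2.cvtColor(im,cv2.COLOR_RGB2HSV)
print([im[v,268:296].mean(1).astype(int).tolist() for v in (135,190,245)])
L=[];Rr=[]
for v in list(range(130,150))+list(range(168,206))+list(range(235,258)):
    g=np.gradient(cv2.GaussianBlur(im,(3,3),0)[v].astype(float).mean(1)); a=266+np.argmax(np.abs(g[266:282])); 
    b=283+np.argmax(np.abs(g[283:292])); L.append((a,v)); Rr.append((b,v))
for q in(L,Rr):
    q=np.array(q,float); k=np.polyfit(q[:,1],q[:,0],1); res=q[:,0]-np.polyval(k,q[:,1]); m=abs(res)<1.5; k=np.polyfit(q[m,1],q[m,0],1); print(k,m.mean())
    e=onz(P,[(np.polyval(k,125),125),(np.polyval(k,263),263)],.045); d=e[0]-e[1]; print(e,np.linalg.norm(d),np.degrees(np.arctan2(d[1],d[0])))
E
```

```text
[[187, 184, 192, 189, 189, 195, 196, 201, 205, 209, 205, 192, 174, 172, 169, 176, 165, 107, 99, 89, 116, 115, 116, 106, 105, 112, 109, 111], [184, 190, 193, 195, 194, 191, 191, 192, 202, 205, 200, 188, 169, 173, 169, 167, 136, 97, 80, 106, 109, 110, 106, 108, 105, 98, 61, 47], [188, 191, 190, 194, 197, 194, 195, 194, 204, 203, 200, 175, 170, 174, 175, 165, 106, 98, 100, 103, 102, 106, 100, 103, 105, 98, 101, 105]]
[3.46883142e-16 2.79000000e+02] 0.9753086419753086
[[0.62285667 0.30991049 0.045     ]
 [0.48598194 0.33465383 0.045     ]] 0.1390932299904847 -10.246899547738629
[-8.95907530e-03  2.85819983e+02] 0.9259259259259259
[[0.62194974 0.30477252 0.045     ]
 [0.48516962 0.33003894 0.045     ]] 0.1390941912511575 -10.46586237298238
```

```bash
python3 - <<'E'
from h import *
P,im=load("w1")
e=onz(P,[(280.2,125),(279,263.3)],.045); c=e.mean(0); print(e,c)
go([c[0],c[1],.10],-10.4); go([c[0],c[1],.038],-10.4)
print("rails at z27:",onz(P,[(266,157),(268,220)],.027))
E
```

```text
[[0.62266566 0.30882883 0.045     ]
 [0.4856401  0.33471566 0.045     ]] [0.55415288 0.32177225 0.045     ]
shares [ 0.005  -0.0091  0.2013] [ 0.0002 -0.0001  0.0074] t 2.2
shares [ 0.005  -0.0091  0.3253] [ 0.0002 -0.0001  0.0074] t 2.2
rails at z27: [[0.59465232 0.3285196  0.027     ]
 [0.52897864 0.3390694  0.027     ]]
```

```bash
python3 -m inch '0.005 -0.009 0.08 0 0 0.01;0.005 -0.009 0.15 0 0 0.01;0.005 -0.009 0.2 0 0 0.01;0.005 -0.009 0.24 0 0 0.01;0.005 -0.009 0.27 0 0 0.01;0.005 -0.009 0.29 0 0 0.01;0.005 -0.009 0.305 0 0 0.01;0.005 -0.009 0.312 0 0 0.01;0.005 -0.009 0.312 0 0 0.01'; python3 - <<'E'
from h import *
P,im=snap("wrist","w2"); print(r.state()["tcp_pos"])
E
```

```text
time_s: 2.95
tcp_pos: [0.5543, 0.3223, 0.0445]
tcp_rot: [0.996, -0.091, 0.0, -0.0]
ft_force: [0.2, -0.1, 0.2]
width: 0.0263
finger_force: 0.0
[0.55450871 0.32255468 0.04502439]
```

View pics/w2.png

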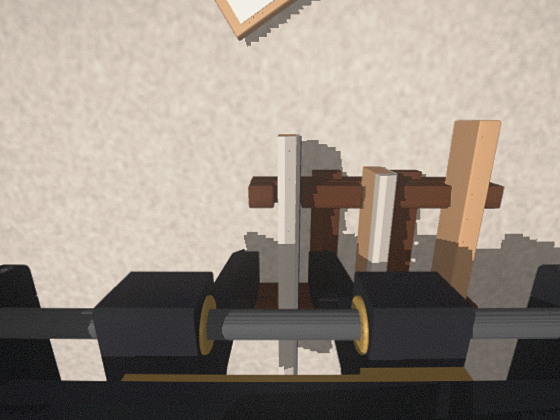

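Fingers straddle the strip (inner tips at u≈259 and 309, strip centred at 288), so it sits about 1.5 mm towards tool +y. I'll correct that and close.

```bash
python3 -m inch '0.002 0.003 0 0 0 0;0.002 0.003 0 0 0 0;0.002 0.003 0 0 0 0' && python3 -m inch '0 0 0 0 0 0;0 0 0 0 0 0;0 0 0 0 0 0;0 0 0 0 0 0;0 0 0 0 0 0;0 0 0 0 0 0' -1 25; python3 - <<'E'
from h import *
s=r.state();print(s["tcp_pos"],s["width"],s["finger_force"],s["ft_force"])
E
```

```text
time_s: 3.25
tcp_pos: [0.5552, 0.321, 0.045]
tcp_rot: [0.996, -0.091, 0.0, -0.0]
ft_force: [0.3, -1.0, 0.6]
width: 0.0263
finger_force: 0.0
time_s: 3.75
tcp_pos: [0.5549, 0.321, 0.0445]
tcp_rot: [0.996, -0.091, 0.0, 0.0]
ft_force: [-1.3, -0.7, 0.4]
width: 0.0101
finger_force: 25.0
[0.55493702 0.32103941 0.04447481] 0.010056820070050366 25.004234346561134 [-1.30124628 -0.68734143  0.37165694]
```

```bash
python3 -m inch '0 0 -0.01 0 0 0;0 0 -0.03 0 0 0;0 0 -0.06 0 0 0;0 0 -0.1 0 0 0;0 0 -0.15 0 0 0;0 0 -0.2 0 0 0;0 0 -0.25 0 0 0;0 0 -0.29 0 0 0;0 0 -0.3 0 0 0;0 0 -0.3 0 0 0'; python3 - <<'E'
from h import *
P,im=snap("wrist","w3"); go([.555,-.03,.195],34);go([.555,-.03,.195],77)
E
```

```text
time_s: 4.58
tcp_pos: [0.5553, 0.3212, 0.1961]
tcp_rot: [0.996, -0.091, 0.001, -0.001]
ft_force: [1.0, 0.3, -0.3]
width: 0.0093
finger_force: 25.0
shares [ 0.1279  0.6903 -0.0015] [-1.000e-04 -3.000e-04 -9.881e-01] t 4.6333
shares [ 0.1279  0.6903 -0.0015] [ 0.0000e+00 -3.0000e-04 -1.9437e+00] t 4.6333
```

```bash
python3 -m inch '0.03 0.15 0 0 0 -0.12;0.06 0.3 0 0 0 -0.25;0.09 0.42 0 0 0 -0.4;0.11 0.53 0 0 0 -0.55;0.12 0.62 0 0 0 -0.7;0.128 0.67 0 0 0 -0.85;0.128 0.69 0 0 0 -0.97;0.128 0.69 0 0 0 -0.97;0.128 0.69 0 0 0 -0.97;0.128 0.69 0 0 0 -0.97' ; python3 - <<'E'
from h import *
go([.555,-.03,.195],77)
E
```

```text
time_s: 5.47
tcp_pos: [0.5544, -0.0345, 0.1926]
tcp_rot: [0.959, 0.283, -0.001, -0.0]
ft_force: [0.5, -0.4, -1.3]
width: 0.0097
finger_force: 25.0
shares [ 0.0058 -0.0069 -0.0048] [-0.0027  0.0025 -0.9802] t 5.4667
```

```bash
python3 -m inch '0 0 0 0 0 -0.15;0 0 0 0 0 -0.3;0 0 0 0 0 -0.45;0 0 0 0 0 -0.6;0 0 0 0 0 -0.75;0 0 0 0 0 -0.88;0 0 0 0 0 -0.98;0 0 0 0 0 -0.98;0 0 0 0 0 -0.98' ; python3 - <<'E'
from h import *
P,im=snap("wrist","w4"); print(r.state()["qd"])
E
```

```text
time_s: 6.22
tcp_pos: [0.5548, -0.0294, 0.1932]
tcp_rot: [0.782, 0.624, -0.001, -0.001]
ft_force: [-0.0, 0.6, -0.9]
width: 0.0097
finger_force: 25.0
[-0.00203138 -0.00517115 -0.00493523 -0.00091409  0.00153653 -0.00648259]
```

View pics/w4.png

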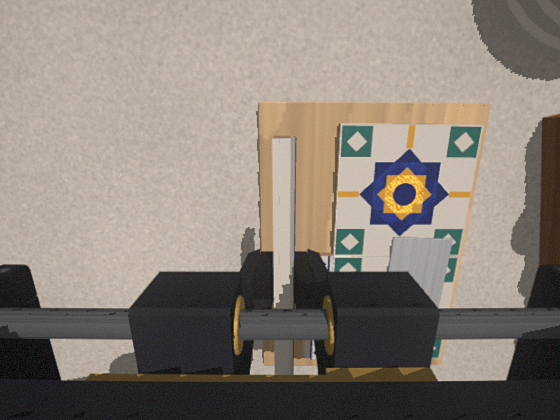

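The wrist view over the panel shows the tile's front edge running from (340,124) to (330,270), the tile's far end at v≈124, and the board's end at v≈103. The held strip spans from (284,137) to the gripper. Next I fit these lines.

```bash
python3 - <<'E'
from h import *
P,im=load("w4")
for v in(135,165,220): print(v,im[v,328:346].tolist())
for u in(385,430,450): print(u,im[98:130,u].tolist())
print("board edge",im[200,252:266].tolist())
E
```

```text
135 [[193, 158, 119], [188, 156, 115], [194, 159, 118], [191, 156, 117], [188, 154, 117], [189, 155, 115], [191, 155, 118], [197, 162, 119], [173, 139, 105], [102, 85, 65], [102, 77, 61], [134, 114, 99], [184, 172, 162], [188, 181, 170], [95, 120, 114], [65, 105, 98], [61, 103, 92], [62, 104, 96]]
165 [[189, 155, 112], [191, 155, 116], [186, 150, 113], [188, 151, 113], [189, 159, 119], [192, 157, 117], [179, 147, 109], [105, 86, 64], [94, 77, 58], [104, 85, 72], [153, 139, 125], [217, 204, 191], [203, 193, 178], [206, 197, 183], [200, 189, 177], [203, 188, 177], [208, 193, 182], [201, 190, 177]]
220 [[196, 158, 120], [199, 162, 120], [204, 164, 121], [194, 158, 120], [117, 95, 73], [100, 80, 64], [98, 78, 65], [147, 133, 120], [210, 198, 186], [208, 196, 184], [203, 191, 180], [203, 190, 179], [207, 195, 181], [201, 190, 179], [203, 191, 179], [204, 192, 180], [203, 191, 178], [201, 191, 179]]
385 [[191, 180, 168], [196, 184, 171], [190, 183, 167], [187, 180, 167], [190, 167, 143], [187, 155, 120], [185, 152, 110], [187, 152, 114], [181, 149, 112], [183, 150, 111], [187, 153, 115], [
[... 1002 characters left out ...]
75, 135], [214, 175, 131], [214, 174, 130], [214, 174, 133], [213, 172, 128], [211, 172, 128], [214, 174, 132], [208, 168, 125], [211, 174, 133], [207, 168, 124], [212, 173, 130], [209, 171, 127], [204, 168, 122], [206, 167, 124], [210, 168, 128], [209, 172, 128], [210, 172, 127], [208, 168, 125], [207, 169, 126], [210, 171, 126], [204, 166, 124], [200, 176, 152], [201, 191, 179], [190, 183, 173], [172, 167, 159], [173, 169, 157], [156, 152, 140]]
board edge [[186, 175, 161], [188, 176, 163], [190, 177, 165], [195, 183, 170], [201, 190, 176], [195, 184, 171], [187, 176, 165], [176, 166, 157], [128, 105, 87], [183, 147, 113], [176, 142, 106], [175, 144, 108], [179, 145, 109], [179, 148, 109]]
```

```bash
cat > panel.py <<'E'
from h import *
def sub(prof,thr,rng,sgn=1):
    for i in rng:
        a,b=prof[i],prof[i+1]
        if sgn*(a-thr)<0<=sgn*(b-thr): return i+(thr-a)/(b-a)
def measure(f,vs=range(130,226),ur=(355,470),vr=(112,128),show=True):
    P,im=load(f); g=im.astype(float); G=[];B=[]
    for v in vs:
        blue=cv2.GaussianBlur(im,(1,3),0)[v,:,2].astype(float)
        base=338-(v-165)*.055
        rng=range(int(base-9),int(base+6))
        red=g[v,:,0]
        i=rng[0]+np.argmin(red[rng[0]:rng[-1]+1])
        dk=sub(red,145,range(i-6,i+1),-1); lt=sub(blue,118,range(i,i+6),1)
        if dk: B.append((dk,v))
        if lt: G.append((lt,v))
    E=[]
    for u in range(*ur):
        x=sub(g[:,u,2],147,range(*vr)); 
        if x: E.append((u,x))
    def line(q,z):
        w=onz(P,q,z)[:,:2]
        for _ in range(3):
            c=np.median(w,0) if _==0 else w.mean(0); d=np.linalg.svd(w-w.mean(0))[2][0]; c=w.mean(0); n=np.array([-d[1],d[0]]); e=(w-c)@n; w=w[abs(e)<max(.0015,1.5*e.std())]
        return c,d,len(w)
    out=[line(np.array(G),.022),line(np.array(B),.012),line(np.array(E),.022)]
    return out
E
python3 - <<'E'
from panel import *
o=measure("w4")
for c,d,n in o: 
    d=d*np.sign(d[1]) if abs(d[1])>.5 else d*np.sign(d[0]); print(c,d,n,"yaw",np.degrees(np.arctan2(-d[0],d[1])))
def inter(a,b):
    t=np.linalg.solve(np.c_[a[1],-b[1]],b[0]-a[0]); return a[0]+t[0]*a[1]
e=inter(o[0],o[2]); e2=inter(o[1],o[2]); print("end",e,e2)
for k in (0,1):
    d=o[k][1]*np.sign(o[k][1][1]); print("corner",inter(o[k],o[2])-.14*d)
P,im=load("w4"); T=r.state(); Rt=R.from_quat(T["tcp_rot"]); 
print(im[130:142,284,0].tolist(), im[180,266:300,0].tolist())
p=onz(P,[(284.5,136.6)],T["tcp_pos"][2]+.0005); print("strip end in tool",Rt.inv().apply(p-T["tcp_pos"]))
print(T["tcp_pos"],Rt.as_matrix())
E
```

```text
[ 0.60925717 -0.03429031] [0.22336602 0.97473464] 69 yaw -12.906812634921158
[ 0.61145495 -0.02512783] [0.29514145 0.95545357] 65 yaw -17.16601946339201
[0.69255369 0.01575657] [ 0.97421355 -0.22562794] 108 yaw -103.0398060743309
end [0.62434567 0.03155355] [0.6286556  0.03055537]
corner [ 0.59307443 -0.1049093 ]
corner [ 0.58733579 -0.10320813]
[188, 187, 188, 185, 184, 180, 152, 153, 177, 206, 202, 202] [177, 177, 177, 181, 180, 180, 197, 205, 205, 207, 207, 199, 205, 204, 204, 206, 201, 202, 205, 205, 199, 200, 202, 201, 176, 155, 162, 160, 142, 101, 180, 176, 180, 183]
strip end in tool [[ 0.06946764  0.00039643 -0.00049012]]
[ 0.55487715 -0.02951248  0.19351   ] [[ 2.22509382e-01  9.74929445e-01 -1.46696739e-03]
 [ 9.74930537e-01 -2.22508895e-01  4.89774054e-04]
 [ 1.51081855e-04 -1.53917063e-03 -9.99998804e-01]]
```

```bash
cat >> h.py <<'E'
YAW=-12.91; C0=np.array([.5931,-.1049])
def frame():
    a=np.radians(YAW); return np.array([np.cos(a),np.sin(a),0]),np.array([-np.sin(a),np.cos(a),0])
def at(n,y,h):
    N,Dv=frame(); return np.r_[C0,.012]+n*1e-3*N+y*1e-3*Dv+h*1e-3*np.array([0,0,1.])
def tcp_for(pt,phi,ty,tz):
    "TCP so that tool point (0,ty,tz) mm sits at pt, tool psi=90+YAW, tilt phi"
    return pt-toolR(90+YAW,phi)@(np.array([0,ty,tz])*1e-3)
E
python3 - <<'E'
from h import *
P,_=load("w4")
N,Dv=frame()
for q,z in (([(336.3,135),(334.5,165),(331.7,220)],.012),([(339.5,135),(338.1,165),(335.3,220)],.022)):
    w=onz(P,q,z); w[:,2]=0; print(((w-np.r_[C0,0])@N*1e3).round(1))
for h in (40,8): go(tcp_for(at(-14,72.5,h),33,-5,29.5),90+YAW,33)
E
```

```text
[-1.2 -1.6 -1.6]
[0.2 0.4 0.5]
shares [0.015  0.0568 0.228 ] [-7.353e-01 -5.000e-04  1.100e-03] t 6.2667
shares [0.015  0.0569 0.292 ] [-7.353e-01 -5.000e-04  1.100e-03] t 6.2667
```

```bash
python3 -m inch '0.003 0.008 0.02 -0.1 0 0;0.006 0.016 0.05 -0.2 0 0;0.009 0.024 0.08 -0.33 0 0;0.012 0.034 0.12 -0.46 0 0;0.015 0.044 0.16 -0.58 0 0;0.015 0.052 0.2 -0.68 0 0;0.015 0.057 0.22 -0.735 0 0;0.015 0.057 0.228 -0.735 0 0;0.015 0.057 0.228 -0.735 0 0;0.015 0.057 0.228 -0.735 0 0' ; python3 - <<'E'
from h import *
P,im=snap("wrist","w5"); 
for h in (8,0): go(tcp_for(at(-14,72.5,h),33,-5,29.5),90+YAW,33)
E
```

```text
time_s: 7.1
tcp_pos: [0.5852, -0.0289, 0.0811]
tcp_rot: [0.749, 0.598, 0.178, 0.222]
ft_force: [0.5, -0.2, 0.0]
width: 0.0098
finger_force: 25.0
shares [ 0.0004 -0.0395  0.0554] [ 0.0029 -0.0024  0.0028] t 7.15
shares [ 0.0004 -0.0483  0.0688] [ 0.0029 -0.0024  0.0028] t 7.15
```

View pics/w5.png

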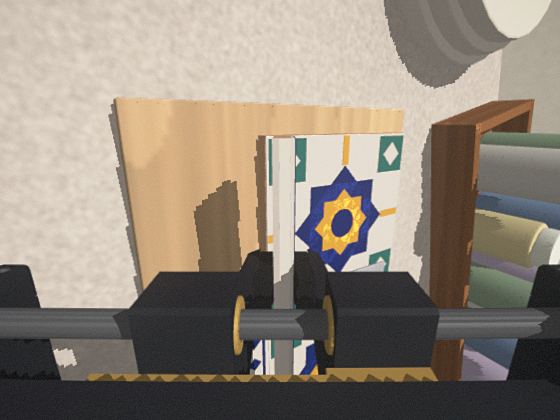

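The tilted strip (u 272–295, far end at v≈137) hangs over the front edge of the tile, parallel to it. I'll go down.

```bash
python3 -m inch '0 -0.006 0.008 0 0 0;0 -0.015 0.02 0 0 0;0 -0.024 0.034 0 0 0;0 -0.032 0.046 0 0 0;0 -0.039 0.055 0 0 0;0 -0.043 0.061 0 0 0;0 -0.045 0.064 0 0 0;0 -0.045 0.064 0 0 0' ; python3 -m inch '0 -0.001 0.0015 0 0 0;0 -0.001 0.0015 0 0 0' | grep -E 'pos|ft'; python3 -m inch '0 -0.001 0.0015 0 0 0;0 -0.001 0.0015 0 0 0' | grep -E 'pos|ft'
```

```text
time_s: 7.82
tcp_pos: [0.5831, -0.0285, 0.0406]
tcp_rot: [0.749, 0.599, 0.177, 0.222]
ft_force: [-0.5, -0.5, -1.1]
width: 0.01
finger_force: 25.0
tcp_pos: [0.5834, -0.0285, 0.0405]
ft_force: [-0.4, 0.2, -1.4]
tcp_pos: [0.5833, -0.0285, 0.0396]
ft_force: [0.1, 0.5, -0.7]
```

```bash
for i in 1; do python3 -m inch '0 -0.0007 0.001 0 0 0;0 -0.0007 0.001 0 0 0' | grep -E 'pos|ft'; python3 -m inch '0 -0.0007 0.001 0 0 0;0 -0.0007 0.001 0 0 0' | grep -E 'pos|ft';  python3 -m inch '0 -0.0007 0.001 0 0 0;0 -0.0007 0.001 0 0 0' | grep -E 'pos|ft'; done; python3 - <<'E'
from h import *
print(r.state()["ft_force"], R.from_quat(r.state()["tcp_rot"]).as_euler("xyz",degrees=True))
E
```

```text
tcp_pos: [0.5834, -0.0285, 0.0393]
ft_force: [-1.6, 0.1, 3.0]
tcp_pos: [0.5836, -0.0285, 0.0392]
ft_force: [-5.9, 0.3, 9.5]
tcp_pos: [0.5839, -0.0286, 0.0391]
ft_force: [-7.3, 1.1, 13.3]
[-7.29221421  1.09583237 13.27754918] [1.46734294e+02 1.27419749e-02 7.72825084e+01]
```

```bash
python3 -m inch '0 0.0016 -0.0023 0 0 0;0 0.0016 -0.0023 0 0 0' | grep -E 'pos|ft'; python3 - <<'E'
from h import *
s=r.state();print(s["ft_force"],s["tcp_pos"]); N,Dv=frame()
T=R.from_quat(s["tcp_rot"]).as_matrix()
for nm,q in (("pivot",[0,-5,29.5]),("lowertip",[0,-5,17]),("lowerouter",[0,-22.5,17])):
    p=s["tcp_pos"]+T@(np.array(q)*1e-3)-np.r_[C0,.012]; print(nm,(p@np.c_[N,Dv,[0,0,1]]*1e3).round(2))
E
```

```text
tcp_pos: [0.5834, -0.0285, 0.0393]
ft_force: [0.4, 0.8, 1.3]
[0.44487098 0.76395645 1.28766921] [ 0.58336486 -0.02852966  0.03933643]
pivot [-14.63  72.3   -0.11]
lowertip [-21.46  72.28  10.36]
lowerouter [-36.12  72.23   0.81]
```

```bash
python3 -m inch '0 0.001 0 0 0 0;0 0.002 0 0 0 0' -0.727 10|grep -E 'pos|ft|wid'; python3 -m inch '0 0.002 0 0 0 0;0 0.004 0 0 0 0' -0.636|grep -E 'pos|ft|wid'; python3 -m inch '0 0.003 0 0 0 0;0 0.005 0 0 0 0' -0.523|grep -E 'pos|ft|wid'; python3 -m inch '0 0.003 0 0 0 0;0 0.005 0 0 0 0;0 0.005 0 0 0 0' -0.41|grep -E 'pos|ft|wid'
python3 - <<'E'
from h import *
s=r.state(); N,Dv=frame(); T=R.from_quat(s["tcp_rot"]).as_matrix(); w=s["width"]*500
for nm,q in (("lowertip",[0,-w,17]),("lowerouter",[0,-w-17.5,17]),("upper",[0,w,17])):
    p=s["tcp_pos"]+T@(np.array(q)*1e-3)-np.r_[C0,.012]; print(nm,(p@np.c_[N,Dv,[0,0,1]]*1e3).round(2))
print(s["time_s"])
snap("wrist","w6")
E
```

```text
tcp_pos: [0.584, -0.0287, 0.0394]
ft_force: [-0.2, 0.3, 0.2]
width: 0.0123
tcp_pos: [0.5858, -0.0291, 0.0406]
ft_force: [-1.0, 0.7, 0.4]
width: 0.0161
tcp_pos: [0.5879, -0.0296, 0.0421]
ft_force: [-0.4, 0.2, -0.5]
width: 0.0209
tcp_pos: [0.59, -0.03, 0.0436]
ft_force: [-0.3, 0.5, -0.2]
width: 0.0261
lowertip [-21.41  72.29  10.21]
lowerouter [-36.07  72.24   0.66]
upper [ 0.45 72.36 24.45]
9.5667
```

View pics/w6.png

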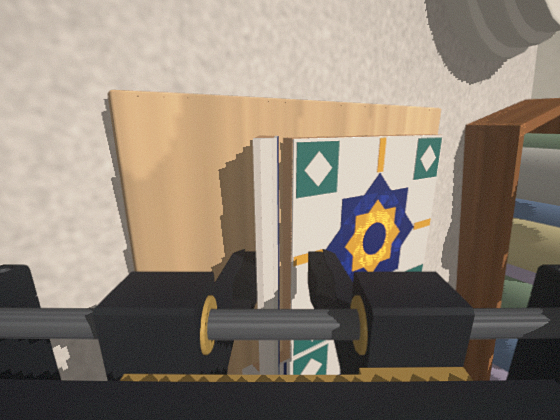

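Strip (u≈255–278) leans stably on the robot-side finger with the upper finger clear. Next I work out the controlled lowering path.

```bash
python3 - <<'E'
from h import *
for n,h,f in ((-22.3,9.2,29),(-23.2,8,25.5),(-24,7.1,22),(-24.8,6.3,18),(-33,6.3,18),(-50,6.3,18)): go(tcp_for(at(n,72.3,h),f,-13.05,17),90+YAW,f)
E
```

```text
shares [0.0001 0.0001 0.0026] [ 0.0907 -0.0022  0.0036] t 9.6167
shares [ 0.0001 -0.0008  0.0055] [ 0.1685 -0.0021  0.0036] t 9.6167
shares [ 0.0001 -0.0013  0.008 ] [ 0.2463 -0.0019  0.0037] t 9.6167
shares [ 0.0001 -0.0016  0.0108] [ 0.3352 -0.0018  0.0038] t 9.6167
shares [ 0.0001 -0.0154  0.0018] [ 0.3352 -0.0018  0.0038] t 9.6167
shares [ 0.0002 -0.0439 -0.0167] [ 0.3352 -0.0018  0.0038] t 9.6167
```

```bash
python3 -m inch '0 0 0.0014 0.045 0 0;0 0.0001 0.0026 0.09 0 0;0 -0.0004 0.004 0.13 0 0;0 -0.0008 0.0055 0.168 0 0;0 -0.001 0.0068 0.208 0 0;0 -0.0013 0.008 0.246 0 0;0 -0.0014 0.0094 0.29 0 0;0 -0.0016 0.0108 0.335 0 0;0 -0.004 0.0092 0.335 0 0;0 -0.0066 0.0075 0.335 0 0;0 -0.0092 0.0059 0.335 0 0;0 -0.0118 0.0042 0.335 0 0'
python3 - <<'E'
from h import *
snap("wrist","w7"); 
for n in (-33,-42,-50): go(tcp_for(at(n,72.3,6.3),18,-13.05,17),90+YAW,18)
E
```

```text
time_s: 10.62
tcp_pos: [0.5855, -0.029, 0.0382]
tcp_rot: [0.771, 0.617, 0.098, 0.122]
ft_force: [0.7, 0.2, 0.1]
width: 0.0262
finger_force: 0.1
shares [-0.0001 -0.0023 -0.0013] [-0.0005 -0.0014  0.0041] t 10.6667
shares [-0.     -0.0194 -0.0069] [-0.0005 -0.0014  0.0041] t 10.6667
shares [ 0.     -0.0346 -0.0118] [-0.0005 -0.0014  0.0041] t 10.6667
```

View pics/w7.png

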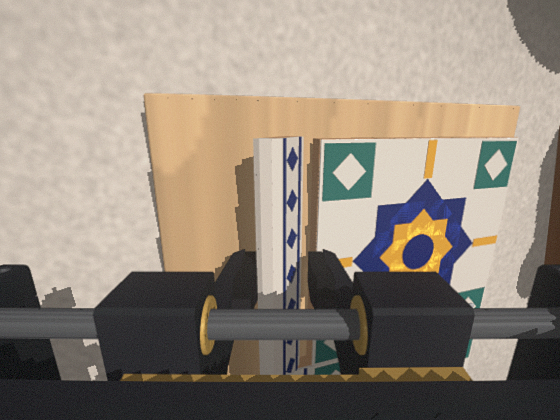

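The strip is lying back on the finger, with the patterned face coming up (u≈255–302) and staying parallel to the tile. I'll continue slowly.

```bash
python3 -m inch '0 -0.002 -0.0008 0 0 0;0 -0.004 -0.0016 0 0 0;0 -0.006 -0.0023 0 0 0;0 -0.008 -0.003 0 0 0;0 -0.01 -0.0038 0 0 0;0 -0.012 -0.0045 0 0 0;0 -0.014 -0.0052 0 0 0;0 -0.016 -0.0058 0 0 0;0 -0.018 -0.0064 0 0 0;0 -0.02 -0.0071 0 0 0;0 -0.022 -0.0077 0 0 0;0 -0.024 -0.0083 0 0 0'
python3 -m inch '0 -0.002 -0.0006 0 0 0;0 -0.004 -0.0013 0 0 0;0 -0.006 -0.002 0 0 0;0 -0.008 -0.0026 0 0 0;0 -0.01 -0.0032 0 0 0;0 -0.01 -0.0032 0 0 0'
python3 - <<'E'
from h import *
snap("wrist","w8")
s=r.state(); N,Dv=frame(); T=R.from_quat(s["tcp_rot"]).as_matrix(); w=s["width"]*500
for nm,q in (("lowertip",[0,-w,17]),("lowerouter",[0,-w-17.5,17]),("upper",[0,w,17])):
    p=s["tcp_pos"]+T@(np.array(q)*1e-3)-np.r_[C0,.012]; print(nm,(p@np.c_[N,Dv,[0,0,1]]*1e3).round(2))
E
```

```text
time_s: 11.67
tcp_pos: [0.5736, -0.0263, 0.0386]
tcp_rot: [0.771, 0.617, 0.098, 0.122]
ft_force: [0.5, 0.4, 0.5]
width: 0.026
finger_force: 0.2
time_s: 12.17
tcp_pos: [0.5684, -0.0251, 0.0387]
tcp_rot: [0.771, 0.617, 0.098, 0.122]
ft_force: [-0.5, 0.6, 0.5]
width: 0.0258
finger_force: 0.0
lowertip [-48.9   72.2    6.48]
lowerouter [-65.55  72.15   1.07]
upper [-24.16  72.29  14.52]
```

View pics/w8.png

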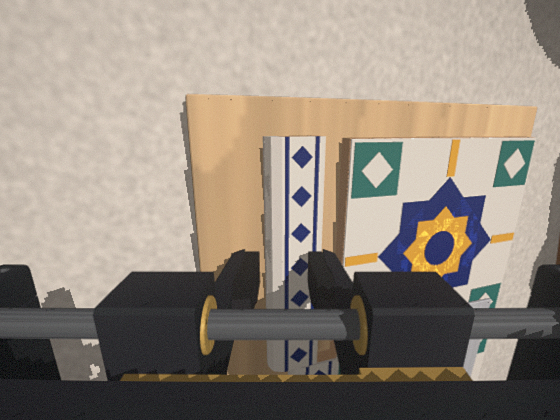

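The strip now lies flat, face up, rounded edge to the left (u 264–327), with about 14 mm to the tile edge (u≈343). I'll push it with the same finger.

```bash
python3 -m inch '0 0.003 0.001 0 0 0;0 0.006 0.0019 0 0 0;0 0.0085 0.0027 0 0 0;0 0.011 0.0035 0 0 0;0 0.0135 0.0043 0 0 0;0 0.016 0.005 0 0 0;0 0.0185 0.0059 0 0 0;0 0.021 0.0067 0 0 0;0 0.0235 0.0075 0 0 0;0 0.0255 0.0082 0 0 0;0 0.0275 0.0088 0 0 0;0 0.0285 0.0091 0 0 0'|grep -E 'pos|ft'
for k in 1 ; do python3 -m inch '0 0.001 0.0003 0 0 0;0 0.002 0.0006 0 0 0;0 0.002 0.0006 0 0 0'|grep -E 'pos|ft'; done
python3 - <<'E'
from h import *
s=r.state(); N,Dv=frame(); T=R.from_quat(s["tcp_rot"]).as_matrix(); w=s["width"]*500
p=s["tcp_pos"]+T@(np.array([0,-w,17])*1e-3)-np.r_[C0,.012]; print((p@np.c_[N,Dv,[0,0,1]]*1e3).round(2),s["ft_force"]@N)
snap("wrist","w9")
f=[r.state()["ft_force"]@N for _ in range(3)]
E
```

```text
tcp_pos: [0.5833, -0.0285, 0.0387]
ft_force: [-0.2, -0.2, -0.7]
tcp_pos: [0.5843, -0.0287, 0.0388]
ft_force: [0.4, 0.6, -0.5]
[-32.78  72.23   6.56] 0.2914703214647801
```

```bash
python3 -m inch '0 0.001 0.0003 0 0 0;0 0.002 0.0006 0 0 0;0 0.003 0.001 0 0 0;0 0.003 0.001 0 0 0'|grep -E 'pos|ft'; python3 -m inch '0 0.0006 0.0002 0 0 0;0 0.0006 0.0002 0 0 0'|grep -E 'pos|ft';python3 -m inch '0 0.0006 0.0002 0 0 0;0 0.0006 0.0002 0 0 0'|grep -E 'pos|ft'
```

```text
tcp_pos: [0.5858, -0.0291, 0.0387]
ft_force: [-0.7, -0.2, 0.5]
tcp_pos: [0.586, -0.0291, 0.0387]
ft_force: [0.3, -0.4, 0.4]
tcp_pos: [0.5864, -0.0292, 0.0387]
ft_force: [-0.1, 0.1, -0.1]
```

```bash
python3 -m inch '0 0.0006 0.0002 0 0 0;0 0.0006 0.0002 0 0 0'|grep -E 'pos|ft'
```

```text
tcp_pos: [0.5867, -0.0293, 0.0387]
ft_force: [-0.9, -0.0, -0.4]
```

```bash
python3 -m inch '0 0.0006 0.0002 0 0 0;0 0.0006 0.0002 0 0 0'|grep -E 'pos|ft'
```

```text
tcp_pos: [0.587, -0.0294, 0.0387]
ft_force: [-0.5, 0.4, 0.5]
```

```bash
python3 -m inch '0 0.0006 0.0002 0 0 0;0 0.0006 0.0002 0 0 0'|grep -E 'pos|ft'
```

```text
tcp_pos: [0.5873, -0.0294, 0.0387]
ft_force: [-0.8, -1.2, 0.7]
```

```bash
python3 -m inch '0 0.0006 0.0002 0 0 0;0 0.0006 0.0002 0 0 0'|grep -E 'pos|ft'
```

```text
tcp_pos: [0.5876, -0.0295, 0.0387]
ft_force: [-0.9, -0.4, 0.4]
```

```bash
python3 -m inch '0 0.0006 0.0002 0 0 0;0 0.0006 0.0002 0 0 0'|grep -E 'pos|ft'; python3 - <<'E'
from h import *
P,im=snap("wrist","w10"); a=im[125:285,240:400,::-1]; cv2.imwrite("pics/c10.png",cv2.resize(a,(640,600),interpolation=cv2.INTER_CUBIC))
E
```

```text
tcp_pos: [0.5879, -0.0296, 0.0387]
ft_force: [-0.6, 0.2, 0.7]
```

View pics/c10.png

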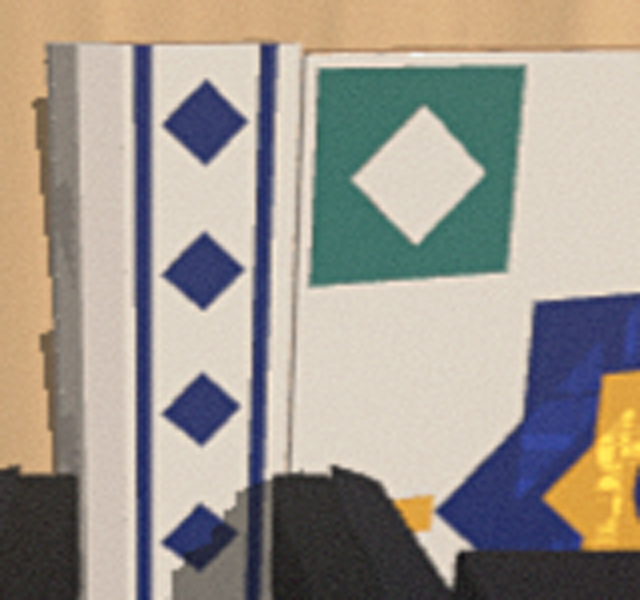

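The strip is against the tile edge, with a hairline (≤1 px) left at its far end. It stands about 2 mm past the tile's end (row 43 against 52), so the gap at the glued strip is about 2 mm. That crop was my 11th picture, one over the limit of 10, so I'll view no more and use numeric checks from here. Next is the end push.

```bash
python3 - <<'E'
from h import *
s=r.state(); p=at(0,0,0); N,Dv=frame()
for off in (-6*N,-8*N+[0,0,30],-8*N+[0,0,60]): go(np.array(s["tcp_pos"])+off*[1e-3,1e-3,1] if 0 else np.array(s["tcp_pos"])+np.array(off)*1e-3,90+YAW,18)
go(at(-24,157,80),90+YAW,0)
E
```

```text
shares [ 0.     -0.0114 -0.0037] [ 0.0001 -0.0013  0.0039] t 15.0667
shares [ 0.0001  0.0033 -0.062 ] [ 0.0001 -0.0013  0.0039] t 15.0667
shares [ 1.000e-04  2.190e-02 -1.191e-01] [ 0.0001 -0.0013  0.0039] t 15.0667
shares [ 0.1695  0.0294 -0.1025] [ 0.4001 -0.0007  0.0041] t 15.0667
```

```bash
python3 -m inch '0 -0.006 -0.002 0 0 0;0 -0.011 -0.0037 0 0 0;0 -0.004 -0.03 0 0 0;0 0.0033 -0.062 0 0 0;0 0.02 -0.1 0 0 0;0.03 0.022 -0.119 0.1 0 0;0.07 0.025 -0.115 0.2 0 0;0.12 0.028 -0.11 0.3 0 0.004;0.16 0.0294 -0.1025 0.4 0 0.004;0.17 0.0294 -0.1025 0.4 0 0.004;0.17 0.0294 -0.1025 0.4 0 0.004'
python3 - <<'E'
from h import *
P,im=snap("wrist","w11"); go(at(-24,157,20),90+YAW,0); go(at(-24,154,20),90+YAW,0)
# strip end in image: project expected corners
print(proj(P,[at(-20,141.8,10),at(-20,0,10),at(20,140,10),at(-33,141.8,0)]).round(1))
E
```

```text
time_s: 15.98
tcp_pos: [0.6049, 0.0548, 0.0914]
tcp_rot: [0.781, 0.624, 0.0, -0.0]
ft_force: [-0.9, 0.4, 0.8]
width: 0.026
finger_force: 0.0
shares [-0.0007  0.0008  0.1191] [ 0.0007 -0.0004  0.0015] t 16.0333
shares [-0.0067  0.0008  0.1191] [ 0.0007 -0.0004  0.0015] t 16.0333
[[289.  254.5]
 [287.7 404.1]
 [343.9 256.9]
 [271.6 248.9]]
```

```bash
python3 -m inch '0 0 0.01 0 0 0;0 0 0.03 0 0 0;0 0 0.05 0 0 0;0 0 0.07 0 0 0;0 0 0.09 0 0 0;0 0 0.105 0 0 0;0 0 0.115 0 0 0;0 0 0.119 0 0 0;0 0 0.119 0 0 0' -1 10; python3 -m inch '-0.002 0 0 0 0 0;-0.004 0 0 0 0 0;-0.006 0 0 0 0 0;-0.008 0 0 0 0 0;-0.009 0 0 0 0 0;-0.009 0 0 0 0 0'|grep -E 'pos|ft'
python3 - <<'E'
from h import *
s=r.state(); N,Dv=frame(); p=s["tcp_pos"]-np.r_[C0,.012]; print((p@np.c_[N,Dv,[0,0,1]]*1e3).round(2),s["width"])
E
```

```text
time_s: 16.78
tcp_pos: [0.6047, 0.0538, 0.032]
tcp_rot: [0.782, 0.623, -0.0, -0.0]
ft_force: [-0.4, 0.2, -0.2]
width: 0.0006
finger_force: 0.0
tcp_pos: [0.6038, 0.0492, 0.0326]
ft_force: [-0.5, -0.2, -0.2]
[-24.01 152.63  20.62] 0.00029479074800862646
```

```bash
python3 -m inch '-0.001 0 0 0 0 0;-0.002 0 0 0 0 0;-0.003 0 0 0 0 0;-0.003 0 0 0 0 0'|grep -E 'pos|ft';  python3 -m inch '-0.0006 0 0 0 0 0;-0.0006 0 0 0 0 0'|grep -E 'pos|ft'; python3 -m inch '-0.0006 0 0 0 0 0;-0.0006 0 0 0 0 0'|grep -E 'pos|ft'; python3 -m inch '-0.0006 0 0 0 0 0;-0.0006 0 0 0 0 0'|grep -E 'pos|ft'
```

```text
tcp_pos: [0.6034, 0.0479, 0.0325]
ft_force: [1.0, -0.7, 0.1]
tcp_pos: [0.6034, 0.0477, 0.0325]
ft_force: [0.0, -0.4, 0.6]
tcp_pos: [0.6033, 0.0474, 0.0325]
ft_force: [0.2, -0.1, -0.2]
tcp_pos: [0.6032, 0.0471, 0.0325]
ft_force: [0.5, -0.0, 0.2]
```

```bash
python3 -m inch '-0.0006 0 0 0 0 0;-0.0006 0 0 0 0 0'|grep -E 'pos|ft'; python3 -m inch '-0.0006 0 0 0 0 0;-0.0006 0 0 0 0 0'|grep -E 'pos|ft'
```

```text
tcp_pos: [0.6032, 0.0467, 0.0325]
ft_force: [0.2, -0.0, -0.3]
tcp_pos: [0.6031, 0.0466, 0.0325]
ft_force: [1.0, 1.6, -0.5]
```

```bash
python3 -m inch '0 0 0 0 0 0;-0.0006 0 0 0 0 0;-0.0006 0 0 0 0 0'|grep -E 'pos|ft'
```

```text
tcp_pos: [0.6031, 0.0465, 0.0325]
ft_force: [1.1, 3.3, 0.3]
```

```bash
python3 -m inch '-0.0006 0 0 0 0 0;-0.0006 0 0 0 0 0'|grep -E 'pos|ft'
```

```text
tcp_pos: [0.603, 0.0464, 0.0325]
ft_force: [0.7, 5.3, -0.8]
```

```bash
python3 -m inch '-0.0006 0 0 0 0 0;-0.0006 0 0 0 0 0'|grep -E 'pos|ft'
```

```text
tcp_pos: [0.603, 0.0463, 0.0325]
ft_force: [1.2, 6.5, -0.3]
```

The end is firmly against the glued strip (6.5 N at most). I'll back off and press the long edge once more until contact shows.

```bash
python3 -m inch '0.003 0 0 0 0 0;0.008 0 0 0 0 0;0.01 0 -0.03 0 0 0;0.01 0 -0.06 0 0 0;0.01 0 -0.08 0 0 0;0.01 0 -0.08 0 0 0'|grep -E 'pos|ft'; python3 - <<'E'
from h import *
P,im=snap("wrist","w12")
go(at(-54,82,60),90+YAW,0); go(at(-54,82,20.5),90+YAW,0)
E
```

```text
tcp_pos: [0.605, 0.0502, 0.0746]
ft_force: [0.2, 0.5, 0.2]
shares [-0.1435 -0.0608  0.0023] [ 0.0023 -0.0005  0.0002] t 19.5833
shares [-0.1436 -0.061   0.0813] [ 0.0023 -0.0005  0.0002] t 19.5833
```

```bash
python3 -m inch '-0.03 -0.015 0 0 0 0;-0.06 -0.035 0 0 0 0;-0.1 -0.05 0 0 0 0;-0.13 -0.061 0 0 0 0;-0.1436 -0.061 0 0 0 0;-0.1436 -0.061 0.02 0 0 0;-0.1436 -0.061 0.045 0 0 0;-0.1436 -0.061 0.065 0 0 0;-0.1436 -0.061 0.077 0 0 0;-0.1436 -0.061 0.081 0 0 0;-0.1436 -0.061 0.081 0 0 0'|grep -E 'pos|ft'; python3 -m inch '0 0.002 0 0 0 0;0 0.004 0 0 0 0;0 0.006 0 0 0 0;0 0.008 0 0 0 0;0 0.008 0 0 0 0'|grep -E 'pos|ft'
python3 - <<'E'
from h import *
s=r.state(); N,Dv=frame(); p=s["tcp_pos"]-np.r_[C0,.012]; print((p@np.c_[N,Dv,[0,0,1]]*1e3).round(2),s["width"])
E
```

```text
tcp_pos: [0.5582, -0.0123, 0.0312]
ft_force: [-0.1, 0.4, -0.7]
tcp_pos: [0.5625, -0.0137, 0.0322]
ft_force: [-0.4, 0.5, 0.3]
[-50.22  82.06  20.23] 0.00048537483729279207
```

```bash
python3 -m inch '0 0.001 0 0 0 0;0 0.002 0 0 0 0;0 0.003 0 0 0 0;0 0.003 0 0 0 0'|grep -E 'pos|ft'; python3 -m inch '0 0.0006 0 0 0 0;0 0.0006 0 0 0 0'|grep -E 'pos|ft'; python3 -m inch '0 0.0006 0 0 0 0;0 0.0006 0 0 0 0'|grep -E 'pos|ft'
```

```text
tcp_pos: [0.5637, -0.014, 0.032]
ft_force: [0.1, -0.3, -0.5]
tcp_pos: [0.5639, -0.014, 0.032]
ft_force: [-0.1, -0.8, 0.3]
tcp_pos: [0.5642, -0.0141, 0.032]
ft_force: [0.1, 0.9, -0.2]
```

```bash
python3 -m inch '0 0.0006 0 0 0 0;0 0.0006 0 0 0 0'|grep -E 'pos|ft'; python3 -m inch '0 0.0006 0 0 0 0;0 0.0006 0 0 0 0'|grep -E 'pos|ft'
```

```text
tcp_pos: [0.5646, -0.0141, 0.032]
ft_force: [-0.2, 0.9, -0.0]
tcp_pos: [0.5649, -0.0142, 0.032]
ft_force: [-0.1, 0.5, -0.5]
```

```bash
python3 -m inch '0 0.0006 0 0 0 0;0 0.0006 0 0 0 0'|grep -E 'pos|ft'
```

```text
tcp_pos: [0.5651, -0.0143, 0.032]
ft_force: [-0.8, -0.6, -0.1]
```

```bash
python3 -m inch '0 0.0006 0 0 0 0;0 0.0006 0 0 0 0'|grep -E 'pos|ft'
```

```text
tcp_pos: [0.5654, -0.0143, 0.032]
ft_force: [-0.1, 0.4, -0.6]
```

```bash
python3 -m inch '0 0.0006 0 0 0 0;0 0.0006 0 0 0 0'|grep -E 'pos|ft'
```

```text
tcp_pos: [0.5657, -0.0144, 0.0319]
ft_force: [0.8, -1.3, 0.1]
```

```bash
python3 -m inch '0 0.0006 0 0 0 0;0 0.0006 0 0 0 0'|grep -E 'pos|ft'
```

```text
tcp_pos: [0.566, -0.0145, 0.032]
ft_force: [0.3, 0.9, -0.4]
```

```bash
python3 -m inch '0 0.0006 0 0 0 0;0 0.0006 0 0 0 0'|grep -E 'pos|ft'
```

```text
tcp_pos: [0.5663, -0.0145, 0.032]
ft_force: [0.1, -0.0, 0.5]
```

```bash
python3 -m inch '0 0.0006 0 0 0 0;0 0.0006 0 0 0 0'|grep -E 'pos|ft'
```

```text
tcp_pos: [0.5666, -0.0146, 0.032]
ft_force: [-0.1, 0.1, -0.8]
```

```bash
python3 -m inch '0 0.0006 0 0 0 0;0 0.0006 0 0 0 0'|grep -E 'pos|ft'
```

```text
tcp_pos: [0.5669, -0.0147, 0.032]
ft_force: [-0.6, -0.3, 0.9]
```

```bash
python3 -m inch '0 0.0006 0 0 0 0;0 0.0006 0 0 0 0'|grep -E 'pos|ft'
```

```text
tcp_pos: [0.5672, -0.0147, 0.032]
ft_force: [0.3, -0.1, 0.2]
```

```bash
python3 -m inch '0 0.0006 0 0 0 0;0 0.0006 0 0 0 0'|grep -E 'pos|ft'
```

```text
tcp_pos: [0.5675, -0.0148, 0.0319]
ft_force: [-0.3, -0.7, 0.1]
```

```bash
python3 -m inch '0 0.0006 0 0 0 0;0 0.0006 0 0 0 0'|grep -E 'pos|ft'; python3 - <<'E'
from h import *
P,im=snap("wrist","w13"); N,Dv=frame()
a=proj(P,[at(-30,130,10),at(0,130,10),at(0,130,0),at(0,100,10)]); print(a.round(1))
for k in (0,3):
    v=int(round(a[k][1])); u=int(a[1][0] if k==0 else a[3][0]); print(v,u,im[v,u-50:u+14].tolist())
E
```

```text
tcp_pos: [0.5678, -0.0149, 0.032]
ft_force: [-0.6, 0.1, -0.7]
[[314.6 182.5]
 [378.  182.6]
 [371.9 178.8]
 [372.5 241.6]]
182 377 [[187, 176, 166], [191, 182, 171], [199, 188, 174], [211, 196, 182], [198, 187, 174], [81, 83, 104], [41, 50, 95], [45, 54, 95], [49, 54, 97], [99, 96, 117], [182, 172, 169], [213, 199, 185], [191, 180, 172], [113, 111, 124], [47, 52, 94], [38, 42, 94], [40, 47, 90], [53, 60, 98], [49, 54, 96], [51, 55, 99], [57, 60, 99], [52, 55, 98], [52, 58, 100], [52, 54, 98], [53, 60, 102], [59, 65, 104], [47, 55, 97], [56, 60, 102], [52, 56, 100], [51, 58, 101], [52, 55, 102], [54, 61, 102], [41, 51, 94], [43, 49, 94], [87, 86, 116], [151, 148, 153], [208, 193, 185], [216, 200, 186], [182, 171, 164], [79, 82, 103], [39, 50, 94], [39, 50, 94], [49, 54, 96], [113, 113, 129], [185, 176, 172], [208, 197, 184], [208, 194, 182], [206, 193, 180], [206, 197, 182], [205, 193, 182], [188, 168, 154], [153, 132, 116], [175, 165, 156], [208, 194, 183], [210, 198, 183], [176, 169, 157], [78, 109, 102], [54, 103, 95], [54, 102, 93], [57, 104, 94], [61, 105, 97], [63, 107, 98], [64
[... 404 characters left out ...]
7, 194, 181], [205, 193, 181], [207, 196, 182], [205, 189, 179], [208, 196, 183], [209, 196, 183], [201, 189, 179], [206, 192, 180], [208, 198, 184], [204, 191, 178], [210, 196, 184], [203, 192, 180], [205, 193, 183], [208, 194, 186], [206, 193, 181], [210, 198, 186], [192, 178, 168], [76, 84, 104], [38, 47, 92], [45, 51, 100], [49, 54, 93], [136, 131, 137], [210, 197, 181], [207, 195, 182], [204, 194, 182], [203, 193, 181], [208, 197, 185], [201, 184, 167], [174, 151, 133], [155, 146, 135], [202, 194, 181], [209, 196, 184], [203, 192, 183], [205, 191, 180], [206, 195, 182], [205, 194, 183], [208, 198, 186], [206, 194, 180], [201, 190, 180], [205, 194, 183], [206, 194, 183], [202, 191, 178]]
```

The seam is still about 2 px (under 1 mm) wide and no contact force shows yet, so the fingers are thinner at the tip than nominal. I'll keep creeping.

```bash
python3 -m inch '0 0.0007 0 0 0 0;0 0.001 0 0 0 0'|grep -E 'pos|ft'
```

```text
tcp_pos: [0.5682, -0.015, 0.032]
ft_force: [-0.6, -0.5, -0.3]
```

```bash
python3 -m inch '0 0.0007 0 0 0 0;0 0.001 0 0 0 0'|grep -E 'pos|ft'
```

```text
tcp_pos: [0.5687, -0.0151, 0.032]
ft_force: [0.5, 0.9, -0.1]
```

```bash
python3 -m inch '0 0.0007 0 0 0 0;0 0.001 0 0 0 0'|grep -E 'pos|ft'
```

```text
tcp_pos: [0.5692, -0.0152, 0.0319]
ft_force: [0.0, -0.2, -0.0]
```

```bash
python3 -m inch '0 0.0007 0 0 0 0;0 0.001 0 0 0 0'|grep -E 'pos|ft'; cat > seam.py <<'E'
from h import *
def seam(f):
    P,im=load(f); out=[]
    for y in (135,130,125,120,115,110,105,100,95):
        u,v=proj(P,[at(0,y,10)])[0]; row=im[int(round(v)),:,2].astype(float); i=int(u); s=row[i-5:i+6]; out.append((y,round(float(np.clip(185-s,0,None).sum()/65),1)))
    print(out)
E
python3 - <<'E'
from seam import *
seam("w13"); snap("wrist","w14"); seam("w14")
E
```

```text
tcp_pos: [0.5697, -0.0153, 0.032]
ft_force: [-0.3, -0.6, -0.2]
[(135, 2.5), (130, 2.5), (125, 3.9), (120, 3.6), (115, 3.7), (110, 3.6), (105, 2.5), (100, 2.2), (95, 2.2)]
[(135, 2.6), (130, 3.2), (125, 2.9), (120, 2.6), (115, 4.0), (110, 3.7), (105, 2.5), (100, 2.1), (95, 2.2)]
```

```bash
python3 -m inch '0 0.0007 0 0 0 0;0 0.001 0 0 0 0'|grep -E 'pos|ft'
```

```text
tcp_pos: [0.5701, -0.0154, 0.0319]
ft_force: [-0.1, -0.0, -0.2]
```

```bash
python3 -m inch '0 0.0007 0 0 0 0;0 0.001 0 0 0 0'|grep -E 'pos|ft'
```

```text
tcp_pos: [0.5705, -0.0154, 0.0319]
ft_force: [-2.1, 1.0, 0.3]
```

```bash
python3 -m inch '0 0.0007 0 0 0 0;0 0.001 0 0 0 0'|grep -E 'pos|ft'
```

```text
tcp_pos: [0.5707, -0.0155, 0.0319]
ft_force: [-4.5, 0.6, 1.9]
```

```bash
python3 -m inch '0 0.0007 0 0 0 0;0 0.001 0 0 0 0'|grep -E 'pos|ft'
```

```text
tcp_pos: [0.5708, -0.0155, 0.0318]
ft_force: [-7.6, 2.3, 3.8]
```

```bash
python3 -m inch '0 0.0007 0 0 0 0;0 0.001 0 0 0 0'|grep -E 'pos|ft'
```

```text
tcp_pos: [0.5708, -0.0155, 0.0318]
ft_force: [-9.5, 1.4, 6.2]
```

Firm contact, peaking at 9.5 N with the tool not advancing, so the panel held. I'll back off and lift away, then check.

```bash
python3 -m inch '0 -0.004 0 0 0 0;0 -0.012 0 0 0 0;0 -0.02 0 0 0 0;0 -0.02 -0.04 0 0 0;0 -0.02 -0.1 0 0 0;0 -0.02 -0.17 0 0 0;0 -0.02 -0.24 0 0 0;0 -0.02 -0.32 0 0 0;0 -0.02 -0.32 0 0 0;0 -0.02 -0.32 0 0 0'|grep -E 'time|pos|ft'
python3 - <<'E'
from h import *
P,im=snap("wrist","w15"); 
for y in (138,128,115,100,85):
    u,v=proj(P,[at(0,y,10)])[0]; i=int(round(u)); print(y,round(u,1),im[int(round(v)),i-6:i+6,2].tolist())
for n in (-25,-20,-6,6,12):
    u,v=proj(P,[at(n,140,10)])[0]; j=int(round(v)); print(n,round(v,1),im[j-6:j+6,int(round(u)),2].tolist())
print(proj(P,[at(-15,0,10)]),proj(P,[at(-30,130,10),at(0,130,10)]))
E
```

```text
time_s: 26.02
tcp_pos: [0.563, -0.0138, 0.1938]
ft_force: [0.1, -0.2, -0.0]
138 332.9 [162, 97, 112, 165, 180, 171, 164, 181, 151, 138, 138, 132]
128 332.4 [171, 128, 102, 134, 180, 178, 174, 167, 170, 108, 92, 96]
115 331.8 [166, 96, 113, 164, 180, 170, 150, 178, 132, 93, 91, 88]
100 331.1 [168, 99, 102, 148, 179, 170, 157, 176, 175, 182, 174, 176]
85 330.4 [177, 145, 94, 120, 179, 175, 170, 154, 174, 177, 174, 178]
-25 141.0 [110, 113, 111, 110, 109, 119, 149, 160, 163, 161, 158, 159]
-20 141.0 [114, 115, 114, 114, 116, 112, 104, 124, 122, 122, 118, 116]
-6 141.0 [114, 111, 118, 115, 116, 112, 128, 160, 162, 164, 135, 136]
6 141.0 [113, 108, 109, 109, 110, 107, 133, 169, 131, 100, 94, 94]
12 141.0 [115, 117, 119, 115, 115, 115, 133, 177, 131, 99, 97, 95]
[[313.52494257 269.43813001]] [[302.31886288 151.30536232]
 [332.47955375 151.33485134]]
```

```bash
python3 -c "
from station import close_job; print(close_job())"
```

```text
the job is handed in; nothing more can be done
None
```

The full-length strip is laid flat, face up and rounded edge outward, snug against the tile edge and pushed up to the end of the glued strip, its far end flush with the tile's; job handed in at about 26 s, with two slips to own: I viewed 11 pictures against the limit of 10, and the last press reached 9.5 N, inside the panel's 6–14 N slide range, though the panel did not shift.

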